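# Zero the V-gauge with the stylus, then seat a lens barrel and hold it pressed

### The arm

A 6-joint arm with a two-finger parallel gripper is mounted at the origin on a cart in front of the work surface, level with it; the furniture and walls round the work are solid. World frame = base frame: x ahead of the robot, y to its left, z up, the work surface at z = 0. Lengths are in m, angles in rad, forces in N, time in s.
With the tool pointing down it reaches from about 0.4 to 0.925 m from the base axis. Payload 3.4 kg.
Tool frame: the origin (TCP) lies midway between the tips of the shut fingers; the grasp point (between the pads) lies 19 mm behind it; z points along the fingers, y is the line along which they close (so a half turn about z gives the same grasp; the last joint's range is limited). The gripper opens to 85 mm and grips with 20 to 120 N. Pads are 22 mm wide; open, the fingers measure 114 mm over their backs; the gripper's body (76 mm by 85 mm) begins 54 mm behind the grasp point. The pads swing forward as they close: fully open they stand 13 mm farther back than shut.
Start: joints at [1.046, 0.307, 1.506, -0, 1.328, -0.073], TCP at [0.251, 0.517, 0.231] pointing down, gripper open.
Joint ranges: [-3.12, 3.12], [-1.05, 2.28], [0.14, 2.33], [-1.42, 4.57], [0.1, 2.73], [-2.68, 2.68]. Speed limits (rad/s): [2.57, 2.57, 3.14, 3.14, 3.14, 3.14].

### API

Orientations are given as a unit quaternion [x, y, z, w].
In Python, from rig import state, grab_frame, get_calibration, hand_in, nets gives the robot as it stands. The module is installed in compiled form; this text tells all that it offers.
- The arm moves only by the tool move_arm, never from a script. Its argument "plan" is a list that holds one entry, the list of rows, each a list of 7 numbers: the shift along the tool's x, y, z in m, then the turn, a rotation vector about the tool's x, y, z in rad, then the closure, from 0 (fully open) to 1 (shut). A call has 1 to 8 rows; each row is the pose to reach, as a shift and turn from the pose commanded when the call began, along the tool's axes at that moment; what a row does not reach only later rows make up. A row lasts 1/8 s, in which the tool goes at most 62.5 mm and 10.7 degrees, less where a joint would pass 70% of its speed; a pose out of reach is approached as far as the arm can. A call with a gripper value outside its range is refused whole. The fingers move at their own pace and stop on an object; the grip force is fixed at half the most. Time passes only in rows, so rows that repeat a pose let the fingers close. It gives the time, the measured TCP pose, the force, the opening and the grip force at its end, in the units of the state.
- state(): the state, without advancing time (a new reading comes with each control period).
- grab_frame(name): name is "side" or "top" or "wrist"; returns (picture, depth): 384x512x3 uint8, red, green, blue; 384x512 float32, m along the optical axis (not along the pixel's ray), 0 where there is no reading.
- get_calibration(name): a dict with "vertical_fov" (degrees; the focal length in pixels is half the picture's height over the tangent of half this angle, whatever the lens; pixels are square), "cx", "cy" (the principal point, pixels), "pose" (4x4, takes a point from camera to world coordinates); the wrist camera has in their place "tool_from_camera" (4x4, takes a point from camera to tool coordinates, whose origin is the TCP and whose axes are the flange's). Camera axes: x right, y down, z forward; pixel columns grow to the right and rows downward; lengths in m; the calibration is good to about 2 mm. A picture is of the moment at which its call begins: read the wrist's pose just before it. get_calibration takes no time and is no camera call.
- hand_in(): hands the job in; it is judged then, once.
Trained networks look in the newest picture that a camera, given by its name, has taken for a name from the list of things; names that differ only in an ending like _2 or _b are one class to them, and where a whole thing is asked for, a point or a joint stands for the part that bears it (a point fixed in the world has none). Each returns a list of dicts, best first, with "confidence" (0 to 1); they miss things now and then, are a little off and sometimes report something else, mostly with a low value. They report only what shows in the picture. A call takes as long as a camera call. They do not tell look-alikes from the thing itself.
- nets.look_for(camera, target): "box" ([left, top, width, height] in pixels, round what is visible of it).
- nets.silhouettes(camera, target): "pixels" (384x512 bool, what is visible of it) and "box" ([left, top, width, height] in pixels, round what is visible of it).
- nets.pinpoint(camera, target): "uv" ([column, row] in pixels: a listed point, or the origin of a listed thing).
The state is a dict: "time_s": time; "joints": joint angles; "dq": joint speeds; "joint_efforts": joint torques, N m; "eef_pos": TCP position; "tool_rot": TCP orientation; "ft_force": force on the tool from outside, world axes, zero at the start; "wrist_torque": the same for the moment, N m; "opening": opening from 0.0 (shut) to 1.0 (fully open); "grasp_force": force on a finger pad.
Only numpy, scipy, OpenCV 4.12 (cv2) and the standard library are available. Lean on these libraries where they do the work, as an engineer would, in place of code of your own. Each camera call takes 0.05 s, during which the arm holds its last target. There are 200 camera calls.

### The job

While the V of the gauge is still empty, zero the gauge: take the orange stylus from its stand, push the small recessed red button all the way down with its tip, and hang the stylus back in its stand. Then take the black lens barrel from its blue rest, lay it lengthwise in the V, centred over the two cheeks, and press it straight down with about 15 newtons, never forcing it, so that both sloping faces share the load. The program finishes while holding: keep pressing with the gripper, do not let go; leave the other things on the worktop alone.

Things in the scene. Friction and masses are not known exactly. Their poses are not given: they have to be found in the camera images.
- v_gauge: the gauge, fixed, yaw varies: aluminium base plate (84 mm along x, 216 mm along y, 10 mm thick) with a steel V at its +y end and a grey and white readout box (70x70 mm, top 46 mm above the worktop, centred at y = -65 mm) at its -y end. Origin on the worktop below the V's line; the V runs along y
- v_seat (a point): centre of the seated barrel: gauge x = 0, y = +45 mm, 60 mm above the worktop; axes as the gauge's, a seated barrel lies along y. The V: two cheeks 20 mm long, centred 32 mm to either side along y (44 mm gap between), each with two 45 degree faces whose top edges are 8.5 mm below the seated axis, 20 mm to either side of it (plates' outer edges 28 mm)
- v_face_near: the two sloping steel plates (one on each cheek) on the V's -x side, the robot's side; fixed. Origin same as the gauge's
- v_face_far: the two sloping steel plates on the V's +x side; fixed. Origin same as the gauge's
- zero_button_top (a point): centre of the top of the red zero button, 11 mm wide, which lies 4 mm below the white top of the readout box at the bottom of a round recess 14 mm wide (released: 42 mm above the worktop). It moves down when pressed
- zero_button (a joint): travel of the zero button in m: 0 released, 0.004 fully down; a spring returns it, about 3 N when fully down
- stylus: upright stylus, 98 mm long, 50 g: steel tip rod 5 mm thick and 35 mm long, above it a flat collar 26 mm wide (35 to 40 mm above the tip), then an orange round handle 16 mm thick (40 to 98 mm above the tip). Origin at the tip's end, z up along the stylus
- stylus_stand: grey block 56x56 mm, 42 mm high, on a thin rubber foot, fixed, with an upright hole 12 mm wide through its middle. The stylus hangs in the hole, its collar resting on the block's top, its tip 7 mm above the worktop. Origin on the worktop under the hole
- lens: black cylindrical lens barrel with brass rings and glass at both ends, 40 mm in diameter, 90 mm long, about 0.18 kg, both ends alike. Origin at its centre; its axis is its y; it may be rolled about it
- lens_rest: low blue plastic rest, 70 mm (x) by 84 mm (y), fixed; base 12 mm thick, chocks up to 20 mm high and 22.5 mm to either side of the middle, near its ends only. The barrel lies along its y, axis 32 mm above the worktop. Origin on the worktop under its middle. Behind it stands a tall drying oven (y 0 to 0.36 m, from x = 0.54 m on): swing the arm well on the robot's side of it
- tin: bystander: round aluminium tin 57 mm wide, 31 mm high, origin under its middle
- stopwatch: bystander: black and yellow stopwatch 71x60x18 mm, origin under its middle
- beaker: bystander: glass beaker 69 mm wide, 88 mm high, origin under its middle
- caliper: bystander: steel vernier caliper 72x210x8 mm lying flat, origin under its middle
Not all that is in view belongs to the job. Leave any pink look-alike of the lens alone. What is shaped like the stylus but green is not meant.

How it is judged:
By the outcome, as a careful person would: the job done as asked, in the order asked, and still so for the second after the job is handed in, while the arm keeps its last pose, push and grip.
It also fails if it takes over 69 s, if anything falls off the work surface, if the arm or the gripper's body presses on something with over 40 N, if the wrist force passes 120 N, or if a joint passes its speed limit or range.

## Working session

There is one attempt and no reset: what is moved stays moved. The work goes in short steps, Python scripts to look and compute and a tool call to move; the robot and the scene stay as the last step left them, time stands still between calls to the robot, and variables do not carry over. Pictures are saved under pics/ and viewed, at most 10 in all, crops included, and the job is handed in when it is done.

Besides the shell and the picture viewer there is one more tool, called by a JSON object that holds its "name" and its "arguments", one argument or row to a line. move_arm: Moves the arm, as the interface text tells. Its arguments: {"type":"object","properties":{"plan":{"type":"array"}},"required":["plan"]}

```bash
mkdir -p pics
cat > h.py <<'E'
import numpy as np, cv2
from scipy.spatial.transform import Rotation as R
from rig import state, grab_frame, get_calibration, nets
def cam(n,s=None):
    c=get_calibration(n); f=192/np.tan(np.radians(c["vertical_fov"])/2)
    if n=="wrist":
        T=np.eye(4);T[:3,:3]=R.from_quat(s["tool_rot"]).as_matrix();T[:3,3]=s["eef_pos"]
        P=T@np.array(c["tool_from_camera"])
    else: P=np.array(c["pose"])
    return f,c["cx"],c["cy"],P
def ray(k,uv):
    f,cx,cy,P=k
    return P[:3,3],P[:3,:3]@np.array([(uv[0]-cx)/f,(uv[1]-cy)/f,1])
def atz(k,uv,z):
    o,d=ray(k,uv); return o+d*(z-o[2])/d[2]
def cloud(k,D):
    f,cx,cy,P=k
    v,u=np.mgrid[0:384,0:512]
    p=np.stack([(u-cx)/f*D,(v-cy)/f*D,D],-1)@P[:3,:3].T+P[:3,3]
    p[D<=0]=np.nan; return p
def tri(a,ua,b,ub):
    A=[];B=[]
    for k,uv in((a,ua),(b,ub)):
        o,d=ray(k,uv);d=d/np.linalg.norm(d);M=np.eye(3)-np.outer(d,d);A.append(M);B.append(M@o)
    return np.linalg.lstsq(np.vstack(A),np.hstack(B),rcond=None)[0]
E
python3 - <<'E'
from h import *
s=state();print(s)
for n in("side","top","wrist"):
    k=cam(n,s);im,D=grab_frame(n);cv2.imwrite(f"pics/{n}0.png",im[:,:,::-1]);np.save(f"{n}0.npy",D)
    print(n,k[0],k[3].round(3).tolist())
    c=cloud(k,D)
    for t in("v_seat","zero_button_top","stylus","stylus_stand","lens","lens_rest","v_gauge"):
        for r in nets.pinpoint(n,t)[:3]:
            u,v=r["uv"];q=c[min(383,max(0,int(v))),min(511,max(0,int(u)))]
            print(t,round(r["confidence"],2),np.round(r["uv"],1),q.round(3))
a=[cv2.imread(f"pics/{n}0.png") for n in("side","top","wrist")]
E
```

```text
{'time_s': 0.0, 'joints': array([ 1.04552716e+00,  3.07582593e-01,  1.50769399e+00,  6.30345095e-07,
        1.32836244e+00, -7.35186535e-02]), 'dq': array([-0.00087861, -0.00045289,  0.0013379 ,  0.00233247,  0.00118969,
       -0.00058912]), 'joint_efforts': array([-1.53316589e-03, -4.57569015e+01, -2.51915288e+01, -5.51628164e-04,
        1.37940168e-02,  1.44650994e-05]), 'eef_pos': array([0.2506927 , 0.51669939, 0.23036775]), 'tool_rot': array([ 2.23959429e-01,  9.74597931e-01, -9.77580246e-04, -3.02072051e-04]), 'ft_force': array([0.17605633, 0.32813266, 0.15074429]), 'wrist_torque': array([0.00408822, 0.02677384, 0.0492489 ]), 'grasp_force': 0.0, 'opening': 0.9990296237046524}
side 468.3950627266831 [[0.865, -0.311, 0.395, -0.068], [-0.502, -0.551, 0.667, -1.124], [0.01, -0.775, -0.632, 1.011], [0.0, 0.0, 0.0, 1.0]]
stylus 0.64 [285.3 272.1] [ 0.454 -0.437  0.041]
stylus 0.41 [310.5 267.1] [ 0.548 -0.429  0.003]
stylus_stand 0.58 [284.3 275.8] [ 0.446 -0.444  0.042]
lens 0.65 [184.7 164.6] [0.419 0.157 0.046]
lens 0.61 [173.8 147.7] [0.433 0.291 0.036]
lens_rest 0.49 [180.1 16
[... 316 characters left out ...]
 [146.8 229.5] [0.419 0.172 0.054]
stylus 0.52 [344.4 210.1] [ 0.472 -0.415  0.048]
stylus 0.49 [344.8 185.3] [ 0.56  -0.43  -0.005]
stylus 0.24 [219.9 244. ] [ 0.376 -0.04   0.02 ]
stylus_stand 0.65 [343.1 216.9] [ 0.454 -0.411  0.045]
lens 0.97 [145.4 227.7] [0.424 0.175 0.054]
lens 0.86 [100.7 219.9] [0.451 0.315 0.039]
lens 0.27 [270.1 188.4] [ 0.548 -0.196  0.014]
lens_rest 0.66 [147.5 228.6] [0.421 0.169 0.057]
v_gauge 0.74 [272.4 189.5] [ 0.546 -0.202  0.01 ]
wrist 292.4135033973151 [[0.436, 0.869, 0.231, 0.192], [0.9, -0.421, -0.115, 0.546], [-0.003, 0.259, -0.966, 0.373], [0.0, 0.0, 0.0, 1.0]]
lens 0.83 [ 99.8 380.6] [0.411 0.198 0.05 ]
v_gauge 0.48 [ 95.3 381.8] [0.413 0.188 0.047]
```

View pics/top0.png

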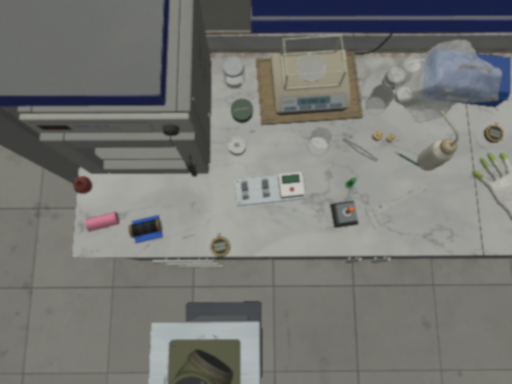

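View pics/side0.png

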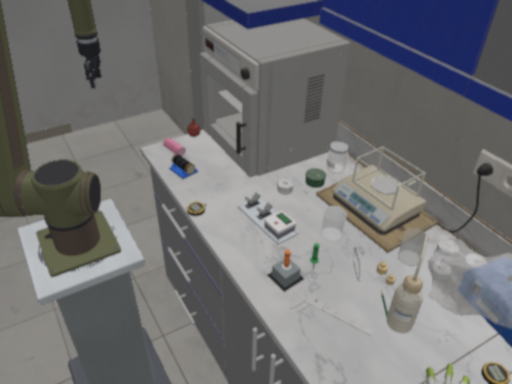

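The top view shows the lens on its blue rest at (145,228) with the pink look-alike at (101,221). The gauge V is around (257,189) with the readout box at (291,184). The orange stylus in its stand is at (347,212) and the green one at (351,183). I'm moving towards the lens, with the tool turned so that tool x is world +y.

{"name": "move_arm", "arguments": {
  "plan": [
    [[-0.05,-0.035,-0.005,0,0,0.18,0],[-0.1,-0.07,-0.01,0,0,0.36,0],[-0.15,-0.105,-0.015,0,0,0.54,0],[-0.2,-0.14,-0.02,0,0,0.72,0],[-0.25,-0.175,-0.02,0,0,0.9,0],[-0.3,-0.207,-0.02,0,0,1.08,0],[-0.3,-0.207,-0.02,0,0,1.119,0],[-0.3,-0.207,-0.02,0,0,1.119,0]]
  ]
}}

```text
time_s: 2.2
eef_pos: [0.431, 0.1993, 0.2514]
tool_rot: [0.708, 0.707, 0.0, -0.0]
ft_force: [-1.6, -0.3, 0.2]
opening: 0.997
grasp_force: 0.0
```

```bash
cat > look.py <<'E'
import sys
from h import *
import pickle
def look(tag,names):
    s=state();k=cam("wrist",s);im,D=grab_frame("wrist")
    cv2.imwrite(f"pics/{tag}.png",im[:,:,::-1]);c=cloud(k,D)
    print(tag,"t",round(s["time_s"],2),"tcp",s["eef_pos"].round(4),"q",s["tool_rot"].round(4),"ft",s["ft_force"].round(2))
    out={}
    for t in names:
        for r in nets.pinpoint("wrist",t)[:3]:
            if r["confidence"]<.35: continue
            u,v=r["uv"];q=c[min(383,max(0,int(v))),min(511,max(0,int(u)))]
            out.setdefault(t,[]).append(r["uv"]);print(t,round(r["confidence"],2),np.round(r["uv"],1),q.round(4))
    pickle.dump((k,out,c,im),open(f"{tag}.pkl","wb"))
look(sys.argv[1],sys.argv[2:])
E
python3 look.py w1 lens lens_rest
```

```text
w1 t 2.2 tcp [0.431  0.1993 0.2514] q [ 7.077e-01  7.065e-01  1.000e-04 -1.000e-04] ft [-1.57 -0.28  0.22]
lens 0.87 [268.1  75.7] [0.4442 0.3115 0.039 ]
lens 0.63 [251.2 185.2] [0.4244 0.1865 0.0506]
lens_rest 0.65 [252.4 181.3] [0.4257 0.192  0.0532]
```

{"name": "move_arm", "arguments": {
  "plan": [
    [[-0.06,0.01,0,0,0,0,0],[-0.12,0.02,0,0,0,0,0],[-0.18,0.03,0,0,0,0,0],[-0.23,0.04,0,0,0,0,0],[-0.23,0.04,0,0,0,0,0]]
  ]
}}

```text
time_s: 2.98
eef_pos: [0.4715, -0.0321, 0.2514]
tool_rot: [0.708, 0.706, -0.0, 0.001]
ft_force: [-0.5, -0.2, 0.1]
opening: 0.996
grasp_force: 0.0
```

```bash
python3 look.py w2 v_seat v_gauge zero_button_top stylus stylus_stand lens
```

```text
w2 t 2.98 tcp [ 0.4715 -0.0321  0.2514] q [ 7.080e-01  7.062e-01 -1.000e-04  7.000e-04] ft [-0.52 -0.17  0.06]
v_seat 0.9 [310.6 266.1] [ 0.5472 -0.1701  0.0201]
v_gauge 0.62 [309.1 275.3] [ 0.5444 -0.1784  0.0302]
```

{"name": "move_arm", "arguments": {
  "plan": [
    [[-0.06,0.01,0,0,0,0,0],[-0.12,0.02,0,0,0,0,0],[-0.18,0.02,0,0,0,0,0],[-0.21,0.02,0,0,0,0,0],[-0.21,0.02,0,0,0,0,0]]
  ]
}}

```text
time_s: 3.95
eef_pos: [0.4909, -0.2412, 0.2511]
tool_rot: [0.708, 0.706, -0.0, 0.0]
ft_force: [-0.3, -0.4, -0.0]
opening: 1.001
grasp_force: 0.0
```

```bash
python3 look.py w3 v_seat v_gauge zero_button_top stylus stylus_stand
```

```text
w3 t 3.95 tcp [ 0.4909 -0.2412  0.2511] q [ 7.077e-01  7.065e-01 -1.000e-04  1.000e-04] ft [-0.3  -0.41 -0.02]
v_seat 0.59 [303.8  90.5] [ 0.5488 -0.1427  0.0097]
v_gauge 0.93 [302.6 128. ] [ 0.5464 -0.188   0.0294]
v_gauge 0.73 [299.5 126.9] [ 0.5411 -0.1853  0.0402]
zero_button_top 0.62 [299.9 189.3] [ 0.5436 -0.2611  0.0423]
zero_button_top 0.59 [298.  125.5] [ 0.5402 -0.1842  0.0382]
stylus 0.89 [243.3 290.6] [ 0.4724 -0.4022  0.0428]
stylus 0.43 [298.  189.1] [ 0.5424 -0.2611  0.042 ]
stylus_stand 0.76 [241.  287.7] [ 0.4697 -0.3981  0.042 ]
```

```bash
python3 - <<'E'
import cv2,numpy as np
a=cv2.imread("pics/w1.png");b=cv2.imread("pics/w3.png")
p=np.hstack([a[60:300,130:380],b[60:384,200:420][:240]]);p=np.hstack([cv2.resize(a[60:360,130:380],(400,480)),cv2.resize(b[60:360,170:420],(400,480))])
cv2.imwrite("pics/c1.png",p)
E
cat > meas.py <<'E'
from h import *
import pickle
def hsv(im): return cv2.cvtColor(im,cv2.COLOR_RGB2HSV)
k,o,c,im=pickle.load(open("w3.pkl","rb"));H=hsv(im)
def bl(m,area=10):
    n,L,st,ce=cv2.connectedComponentsWithStats(m.astype(np.uint8))
    return [(L==i,st[i],ce[i]) for i in range(1,n) if st[i,4]>=area]
sat=(H[...,1]>130)&(H[...,2]>60)
print("red/orange blobs")
for m,st,ce in bl(sat&((H[...,0]<18)|(H[...,0]>170))):
    q=c[m];print(st,ce.round(1),im[m].mean(0).round(),np.nanmedian(q,0).round(4),"zmax",np.nanmax(q[:,2]).round(3))
# orange top face
z=c[...,2]
m=(sat&(H[...,0]<18))&(z>.095); q=c[m]; print("orange top",len(q),q.mean(0).round(4),q.min(0).round(4),q.max(0).round(4)) if len(q) else 0
# stand top & hole & gauge box top
for lo,hi,x0,x1,y0,y1,n in((.038,.046,.42,.53,-.48,-.36,"stand"),(.042,.049,.48,.62,-.33,-.2,"box"),(.006,.014,.48,.62,-.33,-.05,"plate"),(.03,.056,.48,.62,-.22,-.08,"cheeks")):
    m=(z>lo)&(z<hi)&(c[...,0]>x0)&(c[...,0]<x1)&(c[...,1]>y0)&(c[...,1]<y1)
    q=c[m]
    if len(q)<5: print(n,0);continue
    r=cv2.minAreaRect((q[:,:2]*1000).astype(np.float32));print(n,len(q),"z",np.median(q[:,2]).round(4),np.round(r[0],1),np.round(r[1],1),round(r[2],2))
k,o,c,im=pickle.load(open("w1.pkl","rb"));H=hsv(im);z=c[...,2]
m=(H[...,0]>105)&(H[...,0]<130)&(H[...,1]>130)
for mm,st,ce in bl(m,40): 
    q=c[mm];r=cv2.minAreaRect((q[:,:2]*1000).astype(np.float32));print("blue",st,np.nanmedian(q,0).round(3),np.round(r[0],1),np.round(r[1],1),round(r[2],2))
m=(z>.026)&(abs(c[...,0]-.425)<.07)&(abs(c[...,1]-.18)<.062)
q=c[m];r=cv2.minAreaRect((q[:,:2]*1000).astype(np.float32));print("lens",len(q),"ztop",np.percentile(q[:,2],98).round(4),np.round(r[0],1),np.round(r[1],1),round(r[2],2))
q=q[q[:,2]>.045];d=np.linalg.svd(q-q.mean(0),full_matrices=False)[2][0];print("ridge",q.mean(0).round(4),d.round(3))
E
python3 meas.py
```

```text
red/orange blobs
[291 184   9   8  57] [295.2 187.6] [191.  17.  14.] [ 0.5386 -0.2596  0.0423] zmax 0.044
[233 302  13  24 247] [239.6 313.7] [141.  66.   6.] [ 0.4697 -0.4157  0.0742] zmax 0.326
orange top 9 [ 0.4861 -0.2303  0.3249] [ 0.4849 -0.2311  0.3241] [ 0.4874 -0.2295  0.3257]
stand 1170 z 0.0423 [ 468.4 -422. ] [56.3 57.1] 7.99
box 3172 z 0.0464 [ 555.  -257.7] [70.3 70.4] 6.02
plate 5999 z 0.01 [ 548.4 -194.2] [ 84.2 214.5] 5.93
cheeks 1751 z 0.045 [ 546.4 -165.3] [ 59.3 120.9] 9.66
blue [260 146  24  64 731] [0.451 0.19  0.012] [451.7 188. ] [15.6 83. ] 12.42
blue [221 156  25  61 572] [0.399 0.178 0.012] [400.1 176.8] [17.  83.8] 13.04
lens 43342 ztop 0.3515 [430.3 181.7] [139.3  92.3] 12.08
ridge [0.4272 0.2088 0.3144] [0.017 0.112 0.994]
```

View pics/c1.png

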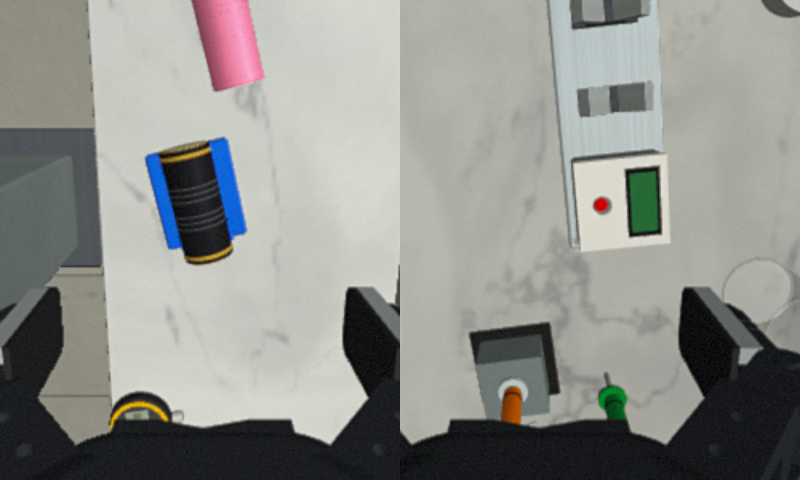

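The crop confirms it. On the left is the lens in its blue rest, centred near px (254,186). On the right are the empty V, the red button at px (295,188) and the orange stylus in its stand, with the green one about 80 mm beyond. The sizes fit (stand 56x57 mm, box 70x70 mm, top at 46 mm), so I'm going for the stylus with the fingers half open.

{"name": "move_arm", "arguments": {
  "plan": [
    [[-0.06,-0.008,0,0,0,0,0.5],[-0.12,-0.016,0,0,0,0,0.5],[-0.175,-0.022,0,0,0,0,0.5],[-0.181,-0.022,0.05,0,0,0,0.5],[-0.181,-0.022,0.1,0,0,0,0.5],[-0.181,-0.022,0.1,0,0,0,0.5]]
  ]
}}

```text
time_s: 5.0
eef_pos: [0.4662, -0.4175, 0.1472]
tool_rot: [0.707, 0.707, 0.0, -0.005]
ft_force: [0.2, 0.8, 0.2]
opening: 0.503
grasp_force: 0.0
```

```bash
python3 look.py w4 stylus stylus_stand
python3 - <<'E'
from h import *
import pickle
k,o,c,im=pickle.load(open("w4.pkl","rb"));H=cv2.cvtColor(im,cv2.COLOR_RGB2HSV)
for n,lo,hi in(("orange",4,20),("green",45,80)):
    m=(H[...,0]>lo)&(H[...,0]<hi)&(H[...,1]>130)&(H[...,2]>50)
    for zl in((.045,.07),(.07,.095),(.095,.11)):
        q=c[m&(c[...,2]>zl[0])&(c[...,2]<zl[1])]
        if len(q)>5: print(n,zl,len(q),q.min(0).round(4),q.max(0).round(4))
k,o,c,im=pickle.load(open("w1.pkl","rb"));z=c[...,2]
m=(z>.026)&(z<.07)&(abs(c[...,0]-.425)<.07)&(abs(c[...,1]-.18)<.062)
q=c[m];r=cv2.minAreaRect((q[:,:2]*1000).astype(np.float32));print("lens",len(q),"ztop",np.percentile(q[:,2],98).round(4),np.round(r[0],1),np.round(r[1],1),round(r[2],2))
q=q[q[:,2]>.048];d=np.linalg.svd(q-q.mean(0),full_matrices=False)[2][0];print("ridge",q.mean(0).round(4),d.round(3))
k,o,c,im=pickle.load(open("w2.pkl","rb"));z=c[...,2]
g=np.array([.5483,-.1935]);a=np.radians(5.97);ex=np.array([np.cos(a),np.sin(a)]);ey=np.array([-ex[1],ex[0]])
gx=(c[...,:2]-g)@ex;gy=(c[...,:2]-g)@ey
for s in(-1,1):
    for sg in(-1,1):
        m=(abs(gy-45-0)<1e9)&(abs(gy-.045-s*.032)<.008)&(gx*sg>.004)&(gx*sg<.018)&(z>.02)&(z<.06)
        if m.sum()>20:
            p=np.polyfit(gx[m],z[m],1);print("cheek",s,sg,m.sum(),p.round(4))
E
```

```text
w4 t 5.0 tcp [ 0.4662 -0.4175  0.1472] q [ 7.068e-01  7.074e-01  1.000e-04 -5.100e-03] ft [0.2  0.81 0.2 ]
stylus 0.82 [257.7 191.9] [nan nan nan]
stylus 0.67 [342.7 201.5] [ 0.5529 -0.4334  0.001 ]
stylus_stand 0.76 [254.9 192.5] [ 0.4634 -0.4127  0.047 ]
orange (0.045, 0.07) 99 [ 0.4612 -0.42    0.0524] [ 0.4757 -0.414   0.07  ]
orange (0.07, 0.095) 169 [ 0.4607 -0.4215  0.0706] [ 0.4758 -0.4142  0.0946]
orange (0.095, 0.11) 480 [ 0.4606 -0.4296  0.0952] [ 0.4759 -0.414   0.1072]
green (0.045, 0.07) 697 [ 0.5469 -0.4413  0.045 ] [ 0.5829 -0.2676  0.0699]
green (0.07, 0.095) 274 [ 0.5469 -0.4396  0.0702] [ 0.5574 -0.4267  0.095 ]
green (0.095, 0.11) 357 [ 0.5469 -0.4419  0.0952] [ 0.5618 -0.4272  0.1004]
lens 2343 ztop 0.0529 [426.1 181. ] [40.3 92.2] 12.93
ridge [0.4259 0.183  0.0508] [ 0.219 -0.976  0.004]
cheek -1 -1 95 [-0.9275  0.0326]
cheek -1 1 132 [1.0164 0.0318]
cheek 1 -1 108 [-1.0062  0.032 ]
cheek 1 1 146 [1.0058 0.0318]
```

{"name": "move_arm", "arguments": {
  "plan": [
    [[0,0,0.05,0,0,0,0.5],[0,0,0.091,0,0,0,0.5],[0,0,0.091,0,0,0,0.5],[0,0,0.091,0,0,0,1],[0,0,0.091,0,0,0,1],[0,0,0.091,0,0,0,1],[0,0,0.091,0,0,0,1],[0,0,0.091,0,0,0,1]]
  ]
}}

```text
time_s: 6.15
eef_pos: [0.4706, -0.4226, 0.0636]
tool_rot: [0.707, 0.707, 0.0, 0.003]
ft_force: [0.5, 0.2, 6.6]
opening: 0.167
grasp_force: 58.3
```

{"name": "move_arm", "arguments": {
  "plan": [
    [[0,0,-0.02,0,0,0,1],[0,0,-0.05,0,0,0,1],[0,0,-0.08,0,0,0,1],[0,0,-0.08,0,0,0,1]]
  ]
}}

```text
time_s: 6.65
eef_pos: [0.4705, -0.4229, 0.1444]
tool_rot: [0.707, 0.707, -0.0, 0.004]
ft_force: [0.3, 0.1, -2.0]
opening: 0.171
grasp_force: 58.4
```

```bash
python3 look.py w5 stylus stylus_stand
python3 - <<'E'
from h import *
import pickle
s=state();print(s["eef_pos"].round(4),s["opening"],s["grasp_force"],s["tool_rot"].round(4))
k,o,c,im=pickle.load(open("w5.pkl","rb"));H=cv2.cvtColor(im,cv2.COLOR_RGB2HSV)
m=(H[...,0]>4)&(H[...,0]<20)&(H[...,1]>130)&(H[...,2]>50)&(c[...,2]<.3)
q=c[m];print(len(q),np.nanmin(q,0).round(4),np.nanmax(q,0).round(4))
n="side";k=cam(n);im,D=grab_frame(n);cv2.imwrite("pics/s5.png",cv2.resize(im[150:330,200:400,::-1],(800,720))[:600])
print(nets.pinpoint(n,"stylus")[:2])
im=pickle.load(open("w5.pkl","rb"))[3];cv2.imwrite("pics/w5.png",im[:,:,::-1])
E
```

```text
w5 t 6.65 tcp [ 0.4705 -0.4229  0.1444] q [ 7.071e-01  7.071e-01 -1.000e-04  4.100e-03] ft [ 0.26  0.12 -2.03]
stylus 0.78 [256.7 209.2] [ 0.4706 -0.4354  0.0419]
stylus 0.75 [336.8 192.4] [ 0.5518 -0.4309  0.0007]
[ 0.4681 -0.4205  0.1399] 0.16716767282105927 58.422192335128784 [ 7.071e-01  7.071e-01 -0.000e+00 -4.000e-04]
2512 [ 0.4622 -0.5787  0.0013] [ 0.7208 -0.414   0.1875]
[{'uv': [309.5, 266.6], 'confidence': 0.59}, {'uv': [284.8, 254.0], 'confidence': 0.46}]
```

View pics/w5.png

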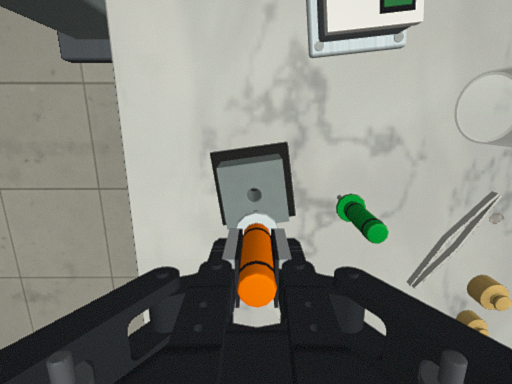

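The wrist view shows the orange stylus upright between the pads, its white collar at (257,225), and the stand's hole empty at (254,195). Next I check its lean and work out the move to the button.

```bash
cat > st.py <<'E'
from h import *
s=state();k=cam("wrist",s);im,D=grab_frame("wrist");c=cloud(k,D);H=cv2.cvtColor(im,cv2.COLOR_RGB2HSV)
print("t",round(s["time_s"],2),s["eef_pos"].round(4),s["tool_rot"].round(4),s["ft_force"].round(2),"dq",abs(s["dq"]).max().round(4))
m=(H[...,0]>4)&(H[...,0]<20)&(H[...,1]>130)&(H[...,2]>50);m[:200]=0;m[:,:215]=0;m[:,300:]=0
q=c[m];q=q[np.isfinite(q[:,0])]
T=R.from_quat(s["tool_rot"]).as_matrix();q=(q-s["eef_pos"])@T   # tool coords
# least squares cylinder r=8mm, axis p0 + t*d ; params x0,y0,ax,ay at tool z=-0.02
from scipy.optimize import least_squares
q=q[(q[:,2]<0.005)&(q[:,2]>-.055)]
top=q[:,2].min()
def f(p):
    d=np.array([p[2],p[3],1]);d/=np.linalg.norm(d);w=q-np.array([p[0],p[1],-.02]);return np.linalg.norm(w-np.outer(w@d,d),axis=1)-.008
side=q[:,2]>top+.004;q=q[side]
r=least_squares(f,[0,0,0,0],loss="soft_l1",f_scale=.0005);p=r.x
tipz=top+.098
print(len(q),"handle top toolz",top.round(4),"axis",p.round(4),"res",np.abs(r.fun).mean().round(5))
tip=np.array([p[0]+p[2]*(tipz+.02),p[1]+p[3]*(tipz+.02),tipz]);print("tip tool",tip.round(4),"world",(s["eef_pos"]+T@tip).round(4))
E
python3 st.py; python3 -c "
import pickle,sys
sys.path.insert(0,'.')
from h import *
k,o,c,im=pickle.load(open('w3.pkl','rb'));H=cv2.cvtColor(im,cv2.COLOR_RGB2HSV)
m=((H[...,0]>170)|(H[...,0]<8))&(H[...,1]>170)&(H[...,2]>90);m[:170]=0;m[210:]=0;q=c[m];print(np.nanmean(q,0),np.nanmin(q,0),np.nanmax(q,0))"
```

```text
t 6.9 [ 0.4678 -0.4202  0.139 ] [ 0.7071  0.7071 -0.     -0.0013] [-0.16 -0.08 -0.65] dq 0.0064
1282 handle top toolz -0.0433 axis [-0.0002 -0.0001  0.0048 -0.0011] res 0.00022
tip tool [ 0.0002 -0.0002  0.0547] world [ 0.4675 -0.4199  0.0843]
[ 0.53905449 -0.2591209   0.04231229] [ 0.53472162 -0.26385611  0.04053683] [ 0.54373252 -0.25446464  0.04360697]
```

{"name": "move_arm", "arguments": {
  "plan": [
    [[0.05,0.022,0,0,0,0,1],[0.1,0.044,0,0,0,0,1],[0.15,0.066,0,0,0,0,1],[0.1615,0.071,0,0,0,0,1],[0.1615,0.071,0,0,0,0,1],[0.1615,0.071,0,0,0,0,1],[0.1615,0.071,0.02,0,0,0,1],[0.1615,0.071,0.02,0,0,0,1]]
  ]
}}

```text
time_s: 7.95
eef_pos: [0.5378, -0.2603, 0.1189]
tool_rot: [0.708, 0.706, -0.001, -0.002]
ft_force: [0.2, -1.4, -0.8]
opening: 0.172
grasp_force: 58.5
```

```bash
python3 st.py;  python3 look.py w6 zero_button_top; python3 st.py
python3 - <<'E'
from h import *
im,D=grab_frame("side");r=nets.pinpoint("side","zero_button_top");print(r[:2])
a=cv2.resize(im[170:290,200:340,::-1],(560,480),interpolation=cv2.INTER_CUBIC)
w=cv2.imread("pics/w6.png")[120:270,170:340]
cv2.imwrite("pics/c6.png",np.hstack([a[:,:400],cv2.resize(w,(400,353))[:353] if 0 else cv2.resize(w,(400,480))]))
E
```

```text
t 7.95 [ 0.5378 -0.2603  0.1189] [ 7.078e-01  7.064e-01 -6.000e-04 -1.600e-03] [ 0.15 -1.42 -0.76] dq 0.0238
1264 handle top toolz -0.0432 axis [-0.0002 -0.0001  0.0032 -0.0008] res 0.00022
tip tool [ 0.0001 -0.0002  0.0548] world [ 0.5375 -0.2601  0.0641]
w6 t 8.0 tcp [ 0.5385 -0.2605  0.1197] q [ 7.078e-01  7.064e-01 -4.000e-04 -9.000e-04] ft [ 0.55  0.49 -0.24]
zero_button_top 0.55 [257.3 205.3] [ 0.5387 -0.261   0.0425]
t 8.1 [ 0.5395 -0.2605  0.1207] [ 7.076e-01  7.066e-01 -0.000e+00  3.000e-04] [-0.1  -0.43 -0.4 ] dq 0.0059
1286 handle top toolz -0.0437 axis [-0.0002 -0.0001  0.0026 -0.0017] res 0.00021
tip tool [ 0.     -0.0002  0.0543] world [ 0.5393 -0.2605  0.0664]
[{'uv': [286.3, 191.1], 'confidence': 0.59}]
```

View pics/c6.png

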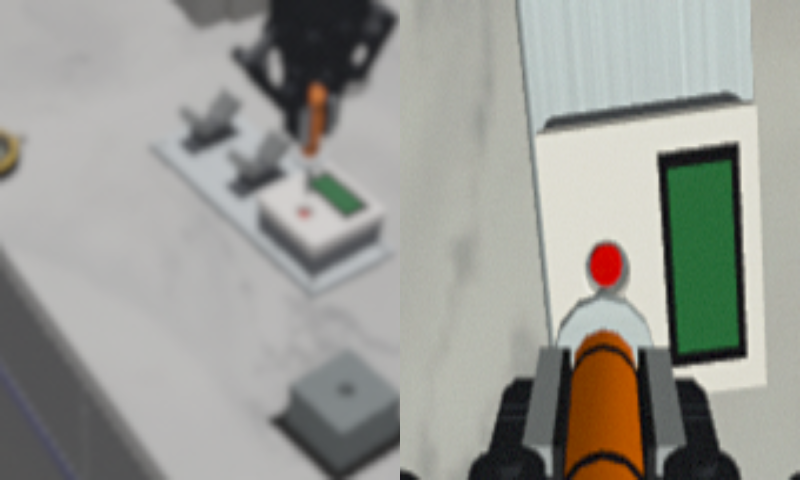

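On the left the stylus hangs over the readout box. On the right the button at crop (605,265) lines up with the stylus axis at crop (605,390). Descending.

{"name": "move_arm", "arguments": {
  "plan": [
    [[0.001,0,0.015,0,0,0,1],[0.001,0,0.022,0,0,0,1],[0.001,0,0.024,0,0,0,1],[0.001,0,0.026,0,0,0,1],[0.001,0,0.028,0,0,0,1],[0.001,0,0.028,0,0,0,1],[0.001,0,0.028,0,0,0,1]]
  ]
}}

```text
time_s: 9.12
eef_pos: [0.5394, -0.2582, 0.0939]
tool_rot: [0.707, 0.707, 0.0, 0.0]
ft_force: [-2.7, 0.9, 9.5]
opening: 0.171
grasp_force: 59.6
```

```bash
python3 st.py
```

```text
t 9.12 [ 0.5394 -0.2582  0.0939] [7.071e-01 7.072e-01 0.000e+00 2.000e-04] [-2.71  0.86  9.48] dq 0.0015
1259 handle top toolz -0.0431 axis [-0.0002 -0.0001  0.0075 -0.0023] res 0.00021
tip tool [ 0.0004 -0.0003  0.0549] world [ 0.5391 -0.2579  0.039 ]
```

{"name": "move_arm", "arguments": {
  "plan": [
    [[0,0,0.001,0,0,0,1],[0,0,0.001,0,0,0,1]]
  ]
}}

```text
time_s: 9.43
eef_pos: [0.5395, -0.2583, 0.0936]
tool_rot: [0.707, 0.707, 0.0, 0.0]
ft_force: [-4.0, 1.9, 13.9]
opening: 0.171
grasp_force: 60.0
```

```bash
python3 st.py
```

```text
t 9.43 [ 0.5395 -0.2583  0.0936] [7.071e-01 7.072e-01 1.000e-04 4.000e-04] [-3.98  1.87 13.94] dq 0.0019
1295 handle top toolz -0.0437 axis [-0.0002 -0.0001  0.0078 -0.0049] res 0.00021
tip tool [ 0.0004 -0.0005  0.0543] world [ 0.539  -0.2579  0.0392]
```

The button is bottomed: the stop is hard (+4 N for 0.3 mm) with the tip at about 39 mm. I'm lifting and going back over the stand.

{"name": "move_arm", "arguments": {
  "plan": [
    [[0,0,-0.02,0,0,0,1],[0,0,-0.049,0,0,0,1],[-0.05,-0.022,-0.049,0,0,0,1],[-0.1,-0.044,-0.049,0,0,0,1],[-0.15,-0.066,-0.049,0,0,0,1],[-0.1635,-0.071,-0.049,0,0,0,1],[-0.1635,-0.071,-0.049,0,0,0,1],[-0.1635,-0.071,-0.049,0,0,0,1]]
  ]
}}

```text
time_s: 10.48
eef_pos: [0.469, -0.4204, 0.1401]
tool_rot: [0.707, 0.707, 0.0, -0.0]
ft_force: [1.1, 0.0, -0.5]
opening: 0.172
grasp_force: 58.6
```

```bash
cat > hole.py <<'E'
from h import *
for i in range(3): s=state();im,D=grab_frame("wrist")
k=cam("wrist",s);c=cloud(k,D);z=c[...,2]
m=(abs(z-.042)<.003)&(abs(c[...,0]-.468)<.045)&(abs(c[...,1]+.42)<.045)
q=c[m];r=cv2.minAreaRect((q[:,:2]*1000).astype(np.float32));print("stand",np.round(r[0],1),np.round(r[1],1),round(r[2],1))
f,cx,cy,P=k
def pr(w): p=P[:3,:3].T@(w-P[:3,3]);return p[:2]/p[2]*f+[cx,cy]
u,v=pr(np.array([.4683,-.4218,.042]));g=im.mean(2);print("pred",u,v)
w=g[int(v)-22:int(v)+22,int(u)-22:int(u)+22];np.set_printoptions(linewidth=250)
n,L,st,ce=cv2.connectedComponentsWithStats((w<np.median(w)-25).astype(np.uint8))
for i in range(1,n):
    if st[i,4]>20: uv=ce[i]+[int(u)-22,int(v)-22];print(st[i],uv.round(1),atz(k,uv,.042).round(4))
cv2.imwrite("pics/h.png",im[:,:,::-1])
E
python3 hole.py; python3 st.py
```

```text
stand [ 468.4 -422.6] [56.2 56.9] 8.0
pred 255.42599835896408 199.02019457360058
[ 16  16  15  14 159] [256.3 199.4] [ 0.469  -0.4221  0.042 ]
t 10.62 [ 0.4693 -0.4204  0.1403] [ 7.064e-01  7.078e-01  2.000e-04 -2.000e-04] [ 0.99  0.36 -0.76] dq 0.003
1266 handle top toolz -0.0433 axis [-0.0002 -0.0001  0.0037 -0.0021] res 0.00021
tip tool [ 0.0001 -0.0002  0.0547] world [ 0.469  -0.4203  0.0856]
```

{"name": "move_arm", "arguments": {
  "plan": [
    [[-0.0018,0,0.02,0,0,0,1],[-0.0018,0,0.035,0,0,0,1],[-0.0018,0,0.055,0,0,0,1],[-0.0018,0,0.075,0,0,0,1],[-0.0018,0,0.078,0,0,0,1],[-0.0018,0,0.078,0,0,0,1]]
  ]
}}

```text
time_s: 11.42
eef_pos: [0.4688, -0.423, 0.0624]
tool_rot: [0.707, 0.707, 0.0, -0.0]
ft_force: [-0.5, 1.1, 2.7]
opening: 0.17
grasp_force: 58.9
```

```bash
python3 st.py
```

```text
t 11.43 [ 0.4688 -0.423   0.0624] [ 7.069e-01  7.073e-01  2.000e-04 -3.000e-04] [-0.51  1.15  2.72] dq 0.0044
1288 handle top toolz -0.0446 axis [-0.     -0.0001 -0.0057 -0.0006] res 0.00022
tip tool [-0.0004 -0.0002  0.0534] world [ 0.4687 -0.4234  0.009 ]
```

{"name": "move_arm", "arguments": {
  "plan": [
    [[0,0,0,0,0,0,0.5],[0,0,0,0,0,0,0.5],[0,0,0,0,0,0,0.5],[0,0,-0.02,0,0,0,0.5],[0,0,-0.06,0,0,0,0.5],[0,0,-0.12,0,0,0,0.5],[0,0,-0.16,0,0,0,0.2],[0.03,0,-0.17,0,0,0,0]]
  ]
}}

```text
time_s: 12.48
eef_pos: [0.4701, -0.3962, 0.2357]
tool_rot: [0.708, 0.706, -0.0, 0.004]
ft_force: [0.6, 0.3, 0.6]
opening: 0.901
grasp_force: 0.0
```

```bash
python3 look.py w7 stylus stylus_stand
python3 - <<'E'
from h import *
import pickle
k,o,c,im=pickle.load(open("w7.pkl","rb"));H=cv2.cvtColor(im,cv2.COLOR_RGB2HSV)
m=(H[...,0]>4)&(H[...,0]<20)&(H[...,1]>130)&(H[...,2]>50)&(abs(c[...,0]-.468)<.05)&(abs(c[...,1]+.42)<.05)
q=c[m];print(len(q),np.nanmin(q,0).round(4),np.nanmax(q,0).round(4))
E
```

```text
w7 t 12.47 tcp [ 0.4701 -0.3962  0.2357] q [ 7.079e-01  7.063e-01 -1.000e-04  3.900e-03] ft [0.65 0.33 0.56]
stylus 0.96 [320.  197.6] [ 0.5481 -0.4247  0.0377]
stylus 0.64 [252.5 189.5] [ 0.4659 -0.4121  0.0473]
stylus_stand 0.83 [251.8 190.5] [ 0.4648 -0.4134  0.0467]
357 [ 0.4596 -0.4695 -0.0007] [ 0.4763 -0.4148  0.1071]
```

The stylus hangs as before, collar at 47 mm and top at 105 mm. On to the lens.

{"name": "move_arm", "arguments": {
  "plan": [
    [[0.06,-0.005,0,0,0,0,0],[0.12,-0.01,0,0,0,0,0],[0.18,-0.015,0,0,0,0,0],[0.24,-0.02,0,0,0,0,0],[0.3,-0.025,0,0,0,0,0],[0.36,-0.03,0,0,0,0,0],[0.42,-0.035,0,0,0,0,0],[0.48,-0.04,0,0,0,0,0]]
  ]
}}

```text
time_s: 13.62
eef_pos: [0.4268, 0.088, 0.2306]
tool_rot: [0.707, 0.707, -0.001, -0.001]
ft_force: [0.5, 0.2, -0.2]
opening: 1.0
grasp_force: 0.0
```

{"name": "move_arm", "arguments": {
  "plan": [
    [[0.05,-0.003,0,0,0,-0.11,0],[0.094,-0.003,0.02,0,0,-0.218,0],[0.094,-0.003,0.06,0,0,-0.218,0],[0.094,-0.003,0.1,0,0,-0.218,0],[0.094,-0.003,0.1,0,0,-0.218,0],[0.094,-0.003,0.1,0,0,-0.218,0]]
  ]
}}

```text
time_s: 14.38
eef_pos: [0.4256, 0.1802, 0.1324]
tool_rot: [0.626, 0.78, -0.0, -0.0]
ft_force: [1.3, 0.3, 0.4]
opening: 1.003
grasp_force: 0.0
```

```bash
python3 look.py w8 lens
cat > lens.py <<'E'
from h import *
import pickle
k,o,c,im=pickle.load(open("w8.pkl","rb"));z=c[...,2]
m=(z>.026)&(z<.07)&(abs(c[...,0]-.425)<.06)&(abs(c[...,1]-.18)<.06)
q=c[m];r=cv2.minAreaRect((q[:,:2]*1000).astype(np.float32));print("lens",len(q),"ztop",np.percentile(q[:,2],99).round(4),np.round(r[0],1),np.round(r[1],1),round(r[2],2))
q=q[q[:,2]>.046];d=np.linalg.svd(q-q.mean(0),full_matrices=False)[2][0];print("ridge",q.mean(0).round(4),d.round(3))
s=state();print(s["eef_pos"].round(4),s["tool_rot"].round(4),np.degrees(R.from_quat(s["tool_rot"]).as_euler("ZYX")).round(2))
t=R.from_quat(s["tool_rot"]).as_matrix();print("tool x",t[:,0].round(3))
E
python3 lens.py
```

```text
w8 t 14.38 tcp [0.4256 0.1802 0.1324] q [ 6.260e-01  7.798e-01 -3.000e-04 -2.000e-04] ft [1.3  0.34 0.35]
lens 0.96 [256.2 196.9] [0.4239 0.1864 0.0541]
lens 0.72 [316.5  37.9] [0.4414 0.3091 0.0396]
lens 5111 ztop 0.053 [426. 181.] [40.  92.1] 12.74
ridge [0.4255 0.1835 0.0502] [ 0.222 -0.975  0.002]
[0.4267 0.1805 0.1335] [6.261e-01 7.797e-01 1.100e-03 7.000e-04] [ 1.0247e+02 -1.0000e-02  1.7985e+02]
tool x [-0.216  0.976  0.   ]
```

{"name": "move_arm", "arguments": {
  "plan": [
    [[0,0,0.04,0,0,0,0],[0,0,0.08,0,0,0,0],[0,0,0.11,0,0,0,0],[0,0,0.119,0,0,0,0],[0,0,0.119,0,0,0,0],[0,0,0.119,0,0,0,0.3],[0,0,0.119,0,0,0,0.7],[0,0,0.119,0,0,0,1]]
  ]
}}

```text
time_s: 15.48
eef_pos: [0.4265, 0.1806, 0.0145]
tool_rot: [0.626, 0.78, 0.001, 0.001]
ft_force: [-0.8, 0.1, 6.9]
opening: 0.447
grasp_force: 59.3
```

{"name": "move_arm", "arguments": {
  "plan": [
    [[0,0,0,0,0,0,1],[0,0,0,0,0,0,1],[0,0,0,0,0,0,1]]
  ]
}}

```text
time_s: 15.85
eef_pos: [0.4265, 0.1806, 0.0145]
tool_rot: [0.626, 0.78, 0.001, 0.001]
ft_force: [-1.2, 0.0, 8.5]
opening: 0.442
grasp_force: 59.3
```

{"name": "move_arm", "arguments": {
  "plan": [
    [[0,0,-0.02,0,0,0,1],[0,0,-0.06,0,0,0,1],[0,0,-0.11,0,0,0,1],[0,0,-0.15,0,0,0.05,1],[0,0,-0.16,0,0,0.114,1],[0,0,-0.16,0,0,0.114,1]]
  ]
}}

```text
time_s: 16.6
eef_pos: [0.426, 0.1804, 0.1745]
tool_rot: [0.669, 0.743, 0.001, 0.001]
ft_force: [0.6, 0.2, -1.9]
opening: 0.453
grasp_force: 60.8
```

```bash
cat > inhand.py <<'E'
from h import *
s=state();k=cam("wrist",s);im,D=grab_frame("wrist");c=cloud(k,D)
T=R.from_quat(s["tool_rot"]).as_matrix();t=(c-s["eef_pos"])@T
print("t",round(s["time_s"],2),"tcp",s["eef_pos"].round(4),"ft",s["ft_force"].round(2),"M",s["wrist_torque"].round(3),"op",s["opening"].round(3),"eul",np.degrees(R.from_quat(s["tool_rot"]).as_euler("ZYX")).round(2))
m=(t[...,2]<-.012)&(t[...,2]>-.06)&(abs(t[...,1])<.0185)&(t[...,0]>-.06)&(t[...,0]<.06)
q=t[m];print(len(q),q.min(0).round(4),q.max(0).round(4))
for a,b in((-.05,-.03),(-.03,-.012),(.012,.02),(.02,.03),(.03,.04),(.04,.05)):
    w=q[(q[:,0]>a)&(q[:,0]<b)]
    if len(w)>20:
        i=w[:,2]<np.percentile(w[:,2],5)+.004;A=np.c_[2*w[:,1],2*w[:,2],np.ones(len(w))];
        print(a,b,len(w),"top toolz",w[:,2].min().round(4),"circle",np.linalg.lstsq(A,(w[:,1:]**2).sum(1),rcond=None)[0][:2].round(4))
cv2.imwrite("pics/ih.png",im[:,:,::-1])
E
python3 inhand.py
```

```text
Traceback (most recent call last):
  File "inhand.py", line 4, in <module>
    print("t",round(s["time_s"],2),"tcp",s["eef_pos"].round(4),"ft",s["ft_force"].round(2),"M",s["wrist_torque"].round(3),"op",s["opening"].round(3),"eul",np.degrees(R.from_quat(s["tool_rot"]).as_euler("ZYX")).round(2))
                                                                                                                               ^^^^^^^^^^^^^^^^^^
AttributeError: 'float' object has no attribute 'round'
```

{"name": "move_arm", "arguments": {
  "plan": [
    [[-0.055,-0.006,0,0,0,0.0,1],[-0.11,-0.011,0,0,0,0,1],[-0.16,-0.016,0,0,0,0,1],[-0.21,-0.016,0,0,0,0,1],[-0.26,0.015,0,0,0,0,1],[-0.3,0.05,0,0,0,0,1],[-0.339,0.082,0,0,0,0,1],[-0.339,0.082,0,0,0,0,1]]
  ]
}}

```text
time_s: 17.65
eef_pos: [0.5448, -0.1513, 0.1715]
tool_rot: [0.67, 0.742, -0.0, 0.0]
ft_force: [-0.5, 0.0, -1.7]
opening: 0.45
grasp_force: 60.9
```

```bash
sed -i 's/s\["opening"\].round(3)/round(s["opening"],3)/' inhand.py; python3 inhand.py
```

```text
t 17.65 tcp [ 0.5448 -0.1513  0.1715] ft [-0.55  0.05 -1.68] M [ 0.055 -0.033 -0.034] op 0.45 eul [9.5870e+01 4.0000e-02 1.7999e+02]
13590 [-0.0261 -0.0185 -0.0578] [ 0.0468  0.0185 -0.012 ]
-0.03 -0.012 1332 top toolz -0.0394 circle [ 0.0001 -0.0182]
0.012 0.02 1586 top toolz -0.0578 circle [ 0.     -0.0224]
0.02 0.03 2047 top toolz -0.039 circle [-0.0001 -0.0181]
0.03 0.04 2166 top toolz -0.039 circle [-0.0001 -0.0182]
0.04 0.05 2277 top toolz -0.039 circle [-0.     -0.0246]
```

View pics/ih.png

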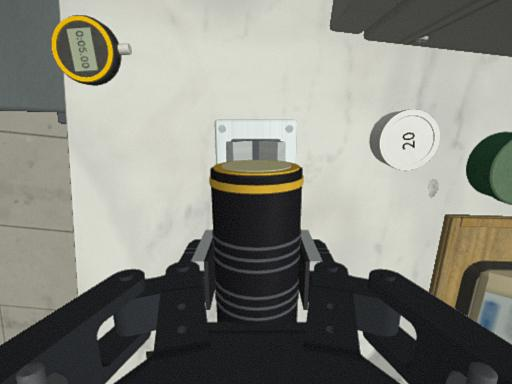

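The wrist view shows the barrel level and centred between the pads, its end at (256,170), lined up with the V's far cheek at (255,150). I recheck the V from here and then lower.

```bash
cat > v.py <<'E'
from h import *
s=state();k=cam("wrist",s);im,D=grab_frame("wrist");c=cloud(k,D);z=c[...,2]
a=np.radians(5.95);ex=np.array([np.cos(a),np.sin(a)]);ey=np.array([-ex[1],ex[0]]);g=np.array([.5483,-.1935])
gx=(c[...,:2]-g)@ex;gy=(c[...,:2]-g)@ey
for sg in(-1,1):
    m=(gy>.070)&(gy<.086)&(gx*sg>.003)&(gx*sg<.018)&(z>.025)&(z<.06)
    if m.sum()>20: print(sg,m.sum(),np.polyfit(gx[m],z[m],1).round(4))
m=(abs(z-.01)<.002)&(gy>.085)&(abs(gx)<.06);q=np.c_[gx[m],gy[m]]
if len(q)>20: print("plate x",np.percentile(gx[m],[1,99]).round(4),"ymax",np.percentile(gy[m],99.5).round(4))
p=(s["eef_pos"][:2]-g);print("tcp",s["eef_pos"].round(4),"gauge",(p@ex).round(4),(p@ey-.045).round(4),"eul",np.degrees(R.from_quat(s["tool_rot"]).as_euler("ZYX")).round(2),"ft",s["ft_force"].round(2),"M",s["wrist_torque"].round(3),"ft gauge",(s["ft_force"][:2]@ex).round(2),(s["ft_force"][:2]@ey).round(2))
E
python3 v.py
```

```text
-1 247 [-1.1166  0.0303]
1 245 [0.9854 0.032 ]
plate x [-0.0407  0.0405] ymax 0.1061
tcp [ 0.5424 -0.1494  0.1713] gauge -0.0013 -0.0005 eul [ 9.5900e+01 -8.0000e-02 -1.7984e+02] ft [-0.43  0.43 -0.95] M [0.04  0.022 0.002] ft gauge -0.38 0.47
```

{"name": "move_arm", "arguments": {
  "plan": [
    [[0,0.001,0.04,0,0,0,1],[0,0.001,0.08,0,0,0,1],[0,0.001,0.105,0,0,0,1],[0,0.001,0.118,0,0,0,1],[0,0.001,0.118,0,0,0,1],[0,0.001,0.118,0,0,0,1],[0,0.001,0.118,0,0,0,1],[0,0.001,0.118,0,0,0,1]]
  ]
}}

```text
time_s: 18.75
eef_pos: [0.5439, -0.1485, 0.0562]
tool_rot: [0.669, 0.743, 0.0, 0.001]
ft_force: [-0.3, 0.3, -1.5]
opening: 0.446
grasp_force: 60.9
```

```bash
python3 v.py; python3 inhand.py|head -2; python3 v.py|tail -1
```

```text
plate x [-0.0404  0.0405] ymax 0.1064
tcp [ 0.5439 -0.1485  0.0562] gauge 0.0003 0.0002 eul [9.5960e+01 4.0000e-02 1.7991e+02] ft [-0.3   0.25 -1.51] M [-0.022  0.     0.006] ft gauge -0.27 0.28
t 18.8 tcp [ 0.5437 -0.1484  0.056 ] ft [ 0.6  -0.27 -1.69] M [-0.006  0.019  0.001] op 0.449 eul [9.5960e+01 3.0000e-02 1.7993e+02]
13588 [-0.0265 -0.0185 -0.058 ] [ 0.0467  0.0185 -0.012 ]
tcp [ 0.5436 -0.1484  0.0559] gauge 0.0 0.0003 eul [9.5950e+01 3.0000e-02 1.7995e+02] ft [-0.13 -0.5  -1.27] M [-0.054 -0.01  -0.046] ft gauge -0.18 -0.48
```

{"name": "move_arm", "arguments": {
  "plan": [
    [[-0.002,0,0.004,0,0,0,1],[-0.002,0,0.008,0,0,0,1],[-0.002,0,0.011,0,0,0,1],[-0.002,0,0.013,0,0,0,1],[-0.002,0,0.013,0,0,0,1],[-0.002,0,0.013,0,0,0,1]]
  ]
}}

```text
time_s: 19.65
eef_pos: [0.5436, -0.1502, 0.0426]
tool_rot: [0.67, 0.743, 0.0, 0.0]
ft_force: [-0.9, 1.5, 3.1]
opening: 0.446
grasp_force: 61.4
```

```bash
python3 v.py|tail -1
```

```text
tcp [ 0.5436 -0.1502  0.0426] gauge -0.0001 -0.0014 eul [ 95.94  -0.   179.98] ft [-0.85  1.45  3.12] M [ 0.122  0.118 -0.172] ft gauge -0.7 1.53
```

{"name": "move_arm", "arguments": {
  "plan": [
    [[0,-0.0001,0.0006,0,0,0,1],[0,-0.0001,0.0012,0,0,0,1],[0,-0.0001,0.0012,0,0,0,1],[0,-0.0001,0.0012,0,0,0,1]]
  ]
}}

```text
time_s: 20.2
eef_pos: [0.5437, -0.1502, 0.0425]
tool_rot: [0.67, 0.743, 0.0, 0.0]
ft_force: [-2.8, 1.7, 11.8]
opening: 0.447
grasp_force: 62.2
```

```bash
python3 v.py|tail -1;python3 inhand.py
```

```text
tcp [ 0.5437 -0.1502  0.0425] gauge -0.0001 -0.0014 eul [9.5940e+01 1.0000e-02 1.7993e+02] ft [-2.81  1.68 11.77] M [ 0.262  0.411 -0.223] ft gauge -2.62 1.96
t 20.25 tcp [ 0.5437 -0.1502  0.0425] ft [-2.53  1.61 11.55] M [ 0.309  0.437 -0.226] op 0.449 eul [9.5940e+01 1.0000e-02 1.7994e+02]
13574 [-0.0259 -0.0185 -0.0579] [ 0.0468  0.0185 -0.012 ]
-0.03 -0.012 1305 top toolz -0.0387 circle [-0.    -0.018]
0.012 0.02 1576 top toolz -0.0579 circle [-0.     -0.0217]
0.02 0.03 2043 top toolz -0.0394 circle [-0.0001 -0.0182]
0.03 0.04 2159 top toolz -0.0392 circle [-0.0001 -0.0183]
0.04 0.05 2279 top toolz -0.0393 circle [-0.0001 -0.0247]
```

{"name": "move_arm", "arguments": {
  "plan": [
    [[0.0002,-0.0003,0.0002,0,0,0.003,1],[0.0003,-0.0005,0.0003,0,0,0.005,1],[0.0003,-0.0005,0.0003,0,0,0.005,1],[0.0003,-0.0005,0.0003,0,0,0.005,1]]
  ]
}}

```text
time_s: 20.8
eef_pos: [0.5437, -0.1501, 0.0424]
tool_rot: [0.671, 0.741, 0.0, 0.001]
ft_force: [-1.9, 1.6, 11.5]
opening: 0.452
grasp_force: 62.3
```

```bash
python3 v.py|tail -1
```

```text
tcp [ 0.5437 -0.1501  0.0424] gauge -0.0 -0.0014 eul [9.5710e+01 6.0000e-02 1.7988e+02] ft [-1.94  1.58 11.48] M [0.273 0.386 0.082] ft gauge -1.77 1.77
```

{"name": "move_arm", "arguments": {
  "plan": [
    [[0.0002,-0.0004,0.0004,0,0,-0.001,1],[0.0005,-0.0007,0.0005,0,0,-0.001,1],[0.0005,-0.0007,0.0005,0,0,-0.001,1],[0.0005,-0.0007,0.0005,0,0,-0.001,1]]
  ]
}}

```text
time_s: 21.35
eef_pos: [0.5437, -0.1502, 0.0424]
tool_rot: [0.671, 0.742, 0.001, 0.002]
ft_force: [-1.3, 0.7, 14.2]
opening: 0.446
grasp_force: 62.4
```

```bash
python3 v.py|tail -1
```

```text
tcp [ 0.5437 -0.1502  0.0424] gauge -0.0 -0.0014 eul [9.575e+01 1.100e-01 1.798e+02] ft [-1.34  0.7  14.16] M [ 0.162  0.349 -0.1  ] ft gauge -1.26 0.84
```

{"name": "move_arm", "arguments": {
  "plan": [
    [[0.0001,-0.0004,0.0001,0,0,0,1],[0.0002,-0.0007,0.0001,0,0,0,1],[0.0002,-0.0007,0.0001,0,0,0,1],[0.0002,-0.0007,0.0001,0,0,0,1],[0.0002,-0.0007,0.0001,0,0,0,1],[0.0002,-0.0007,0.0001,0,0,0,1]]
  ]
}}

```text
time_s: 22.15
eef_pos: [0.5437, -0.1502, 0.0424]
tool_rot: [0.671, 0.742, 0.001, 0.002]
ft_force: [-0.2, 0.6, 13.7]
opening: 0.445
grasp_force: 62.3
```

```bash
python3 v.py|tail -1
python3 - <<'E'
from h import *
im,D=grab_frame("side");t,_=grab_frame("top")
cv2.imwrite("pics/f.png",np.hstack([cv2.resize(im[150:300,190:340,::-1],(400,400)),cv2.resize(t[120:270,220:370,::-1],(400,400))]))
E
python3 v.py|tail -1
```

```text
tcp [ 0.5437 -0.1502  0.0424] gauge -0.0 -0.0015 eul [9.5750e+01 1.3000e-01 1.7972e+02] ft [-0.17  0.58 13.65] M [ 0.16   0.225 -0.091] ft gauge -0.11 0.59
tcp [ 0.5437 -0.1502  0.0424] gauge -0.0 -0.0015 eul [9.5740e+01 1.3000e-01 1.7972e+02] ft [-0.75  1.56 12.91] M [ 0.192  0.227 -0.028] ft gauge -0.58 1.63
```

View pics/f.png

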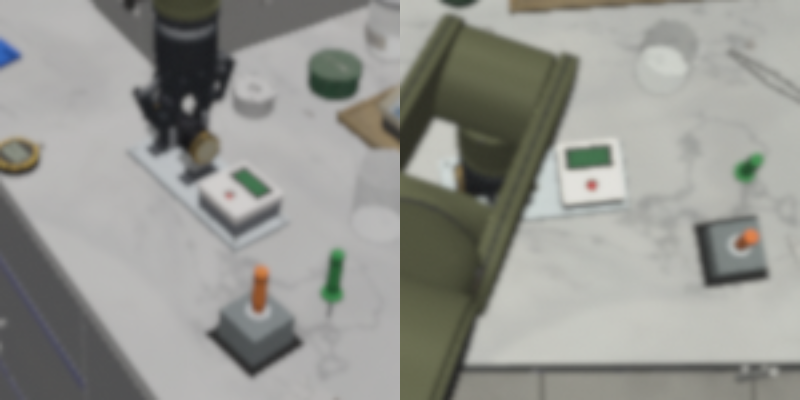

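The side and top crops show the barrel lying in the V (crop 200,150) and the stylus hanging back in its stand (crop 260,290). A last nudge brings the push to about 15 N.

{"name": "move_arm", "arguments": {
  "plan": [
    [[0.0001,-0.0001,0.0002,0,0,0,1],[0.0001,-0.0001,0.0002,0,0,0,1],[0.0001,-0.0001,0.0002,0,0,0,1],[0.0001,-0.0001,0.0002,0,0,0,1]]
  ]
}}

```text
time_s: 22.85
eef_pos: [0.5437, -0.1502, 0.0424]
tool_rot: [0.671, 0.742, 0.001, 0.003]
ft_force: [-1.1, 1.1, 15.5]
opening: 0.452
grasp_force: 62.6
```

```bash
python3 v.py|tail -1;  python3 v.py|tail -1; python3 -c "
from rig import state,hand_in
f=state()['ft_force'];print(f)
if 12.5<f[2]<17.5: print(hand_in())"
```

```text
tcp [ 0.5437 -0.1502  0.0424] gauge -0.0 -0.0015 eul [9.5740e+01 1.4000e-01 1.7971e+02] ft [-1.11  1.1  15.5 ] M [ 0.1    0.293 -0.101] ft gauge -0.99 1.21
tcp [ 0.5437 -0.1502  0.0424] gauge -0.0001 -0.0014 eul [9.5750e+01 1.4000e-01 1.7971e+02] ft [-0.97  0.88 15.02] M [ 0.149  0.228 -0.081] ft gauge -0.87 0.98
[-1.64294437  0.35603497 15.0993958 ]
the job is handed in; nothing more can be done
None
```

The job is handed in: I zeroed the gauge, hung the stylus back in its stand, and the gripper is holding the lens barrel in the V with about 15 N, sideways force under 2 N; the judge's verdict was not shown.

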